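# Load the bell rack and put it live

## Task

Get the bell rack ready for the set: first turn the pick-up pedal's selector to mute (red dot) and leave it there while you load, lift the latch bar over its catch and swing the red gate open, and hang every loose bell by its hook in a free notch of the board, each in a gap between the bells already hanging, without knocking any of those off. Then swing the gate fully shut so that the latch bar drops back behind its catch, and only then turn the selector to live (green dot). Leave the mug, the yellow pedal and the mallet where they are.

Things in the scene. Friction and masses are not known exactly. Their poses are not given: they have to be found in the camera images.
- rack: Fixed bell rack: 12 mm plywood board on edge along y, between hinge post (y +203) and catch post (y -278 mm). Its top has 7 notches, 30 mm wide, floor at z 165, teeth to 174 mm, at y = -162, -108 .. +162 mm: four hold hanging bells; -108, 0, +108 are free, 10 mm to spare each side. Hanging: bell on the -x (robot) side, hook to +x in the notch, grip middle near x -33, z 194 mm. Origin under the board, z 0.
- gate (a joint): Red keeper bar (14 x 14 mm, z 176 to 190 mm, 450 mm long) that lies right over the board's notches when shut, so that no bell can be hung or lifted off. It turns level about the hinge post: 0 = shut, grows about +z as its free end swings away from the robot (to the rack's +x), stop at 0.55 rad. Light friction: it stays where it is left.
- gate_hinge (a point): On the gate's vertical hinge axis, at the bar's underside (176 mm high). Its axes turn with the gate; the bar runs along its -y.
- latch (a joint): Gravity latch: steel rod (14 mm dia.) on the gate's free end, on a pin 333 mm from the hinge and 21 mm above gate_hinge; it runs on 164 mm past the pin along the gate's -y, its end on the catch post. 0 = down, grows as the end rises, stop 0.6 rad, falls by its weight.
- catch_foot (a point): Foot of the steel catch lip on the catch post's top, 190 mm high, at the rack's x +10, y -278 mm. The lip stands 17 mm high and 6 mm thick on the rod's +x side and holds the gate: the latch must be at 0.14 rad or more to pass over. Beyond it a ramp slopes down to +x for 44 mm: coming back with the gate the rod rides up it and drops in behind the lip by itself (or is lifted over).
- latch_lug (a point): Middle of the yellow upright lug on the latch rod, to be gripped and lifted: 14 mm thick along the gate's x, 22 mm along the rod, its top 20 mm above this point, the rod's top 25 mm below. It lies 85 mm past the latch pin along the rod and 32 mm above the rod's axis (latch down: 418 mm from the hinge, 229 mm high). Its axes turn with gate and rod.
- pedal: Lilac pick-up pedal, fixed (place, turn vary), 120 x 100 mm, 45 mm high; origin under its middle. On top are a black selector knob, its axis 15 mm to +x of the middle, and round it four dots: big red (mute), small white, big green (live), small white.
- selector (a joint): Black selector knob; grows clockwise seen from above, clicks at 0 = red dot (mute), 0.698 = white, 1.396 = green dot (live), 2.094 = white. At 0 its white pointer points 60 degrees to the left (towards +y) of the pedal's +x, and turns right from there. Under 0.15 N m turns it; within about 0.2 rad of a click it pulls itself in.
- selector_grip (a point): On the knob's axis, 71 mm above the table, in the upright grip bar of the knob: 42 mm long along the pointer, 14 mm thick, from 54 to 84 mm above the table, on a disc of 44 mm. The axes turn with the knob: at selector 0, x is the pedal's x.
- bell1_grip (a point): Loose blue cowbell to hang (may be absent), standing mouth down, 44 mm square, 157 mm tall, 0.22 kg. Point: middle of its square wooden grip, 16 x 16 x 44 mm, on the axis, 137 mm above the mouth; z up. Below the grip a hook arm, 20 mm wide, goes to the bell's +x: underside 29, top 24 mm below this point; tip (30 mm wide) turned down 44 to 49 mm out, ending 53 mm below.
- bell2_grip (a point): Loose green cowbell to hang (may be absent), standing mouth down, 44 mm square, 157 mm tall, 0.22 kg. Point: middle of its square wooden grip, 16 x 16 x 44 mm, on the axis, 137 mm above the mouth; z up. Below the grip a hook arm, 20 mm wide, goes to the bell's +x: underside 29, top 24 mm below this point; tip (30 mm wide) turned down 44 to 49 mm out, ending 53 mm below.
- bell3_grip (a point): Loose lilac cowbell to hang (may be absent), standing mouth down, 44 mm square, 157 mm tall, 0.22 kg. Point: middle of its square wooden grip, 16 x 16 x 44 mm, on the axis, 137 mm above the mouth; z up. Below the grip a hook arm, 20 mm wide, goes to the bell's +x: underside 29, top 24 mm below this point; tip (30 mm wide) turned down 44 to 49 mm out, ending 53 mm below.
- hung1_grip (a point): A brass-coloured cowbell hanging on the rack near the rack's y = -162 mm, of the same shape as the loose bells; the same point: middle of its grip.
- hung2_grip (a point): A copper-coloured cowbell hanging on the rack near the rack's y = -54 mm, of the same shape as the loose bells; the same point: middle of its grip.
- hung3_grip (a point): A brass-coloured cowbell hanging on the rack near the rack's y = 54 mm, of the same shape as the loose bells; the same point: middle of its grip.
- hung4_grip (a point): A copper-coloured cowbell hanging on the rack near the rack's y = 162 mm, of the same shape as the loose bells; the same point: middle of its grip.
- mug: A blue mug, 80 mm wide, 90 mm tall, standing beyond the rack, a bystander. Origin under its middle.
- fuzz: A loose yellow effects pedal, 70 x 110 x 45 mm, a bystander. Origin under its middle.
- mallet: A mallet lying on the table between robot and rack, 300 mm long, a bystander. Origin under its middle.

How it is judged:
By the outcome, as a careful person would: the job done as asked, in the order asked, and still so for the second after the job is handed in, with the robot touching nothing.
Of bell1, bell2, bell3 only 2 to 3 are there at a start; the rules pass over those that are not, and their reading is None.
At some moment in a run one of bell1, bell2, bell3 may be knocked a few centimetres aside while the robot is not near it.
It also fails if it takes over 208 s, if anything falls off the work surface, if the arm or the gripper's body presses on something with over 40 N, if the wrist force passes 120 N, or if a joint passes its speed limit or range.

## Robot

A 6-joint arm with a two-finger parallel gripper is mounted at the origin on the work surface. World frame = base frame: x ahead of the robot, y to its left, z up, the work surface at z = 0. Lengths are in m, angles in rad, forces in N, time in s.
With the tool pointing down it reaches from about 0.275 to 0.875 m from the base axis. Payload 12.5 kg.
Tool frame: the origin (TCP) lies at the very end of the fingers, on their centre line; the grasp point (between the pads) lies 19 mm behind it; z points along the fingers, y is the line along which they close (so a half turn about z gives the same grasp; the last joint's range is limited). The gripper opens to 85 mm and grips with 20 to 120 N. Pads are 22 mm wide; open, the fingers measure 114 mm over their backs; the gripper's body (76 mm by 85 mm) begins 54 mm behind the grasp point. The pads swing forward as they close: fully open they stand 13 mm farther back than shut.
Start: joints at [1.039, 0.351, 1.652, -0, 1.139, -0.085], TCP at [0.238, 0.496, 0.231] pointing down, gripper open.
Joint ranges: [-2.75, 2.75], [-0.79, 2.1], [0.01, 2.65], [-1.57, 4.71], [0.07, 3.14], [-2.87, 2.87]. Speed limits (rad/s): [2.22, 2.22, 2.79, 3.14, 3.14, 3.14].

## Interface

Orientations are given as a 3x3 rotation matrix whose columns are the frame's x, y, z axes.
In Python, from rig import observe, viewer, order gives the robot as it stands.
- The arm moves only by the tool jog_arm, never from a script. Its argument "motion" is a list that holds one entry, the list of rows, each a list of 7 numbers: the shift along the world's x, y, z each as a share of 0.5 m, from -1 to 1, then the turn, a rotation vector about the world's x, y, z each as a share of pi/4 rad, from -1 to 1, then the opening, from 0 (shut) to 1 (fully open). A call has 1 to 10 rows; each row is the pose to reach, as a shift and turn from the pose commanded when the call began; what a row does not reach only later rows make up. A row lasts 1/10 s, in which the tool goes at most 50 mm and 8.59 degrees, less where a joint would pass 70% of its speed; a pose out of reach is approached as far as the arm can. A call with a number of a shift or a turn outside -1 to 1 is refused whole. A call with a gripper value outside its range is refused whole. The fingers move at their own pace and stop on an object; the grip force is fixed at half the most. Time passes only in rows, so rows that repeat a pose let the fingers close. It gives the time, the measured TCP pose, the force, the opening and the grip force at its end, in the units of the state.
- observe(): the state, without advancing time (a new reading comes with each control period).
- viewer.get_image(name): name is "side" or "top"; returns the picture (480x640x3 uint8, red, green, blue); there is no depth.
- viewer.get_calibration(name): a dict with "vertical_fov" (degrees; the focal length in pixels is half the picture's height over the tangent of half this angle, whatever the lens; pixels are square), "cx", "cy" (the principal point, pixels), "R" (3x3) and "t" (3): a world point X has camera coordinates R X + t. Camera axes: x right, y down, z forward; pixel columns grow to the right and rows downward; lengths in m; the calibration is good to about 2 mm. A picture is of the moment at which its call begins. get_calibration takes no time and is no camera call.
- order.sign_off(): hands the job in; it is judged then, once.
The state is a dict: "t": time; "q": joint angles; "qd": joint speeds; "joint_efforts": joint torques, N m; "tcp_pos": TCP position; "ee_rot": TCP orientation; "contact_force": force on the tool from outside, world axes, zero at the start; "wrist_torque": the same for the moment, N m; "width": finger opening in m; "finger_force": force on a finger pad.
Only numpy, scipy, OpenCV 4.12 (cv2) and the standard library are available. Lean on these libraries where they do the work, as an engineer would, in place of code of your own. Each camera call takes 0.05 s, during which the arm holds its last target. There are 200 camera calls.

## Working session

There is one attempt and no reset: what is moved stays moved. The work goes in short steps, Python scripts to look and compute and a tool call to move; the robot and the scene stay as the last step left them, time stands still between calls to the robot, and variables do not carry over. Pictures are saved under pics/ and viewed, at most 14 in all, crops included, and the job is handed in when it is done.

Besides the shell and the picture viewer there is one more tool, called after "Emit:" by a JSON object that holds its "name" and its "arguments", one argument or row to a line. jog_arm: Moves the arm, as the interface text tells. Shift numbers are shares of 0.5 m and turn numbers shares of pi/4 rad, none past 1 either way. Its arguments: {"type":"object","properties":{"motion":{"type":"array"}},"required":["motion"]}

```bash
ls; mkdir -p pics; python3 - <<'E'
from rig import observe, viewer
import cv2
for n in("side","top"):
    cv2.imwrite(f"pics/{n}0.png",viewer.get_image(n)[:,:,::-1]); print(n,viewer.get_calibration(n))
o=observe();print(o)
E
```

```text
pics
side {'vertical_fov': 42.82843383302674, 'cx': 318.3454290290577, 'cy': 244.78951942606926, 'R': array([[ 0.77663209, -0.62958716, -0.02150822],
       [-0.37151761, -0.43018126, -0.82275072],
       [ 0.50874086,  0.64696529, -0.56799529]]), 't': array([-0.46366746,  0.28897931,  1.41413722])}
top {'vertical_fov': 56.8259452356911, 'cx': 325.368243368308, 'cy': 243.43511475932957, 'R': array([[ 1.66794412e-04, -9.99621316e-01,  2.75172190e-02],
       [-9.81635651e-01, -5.41300159e-03, -1.90688617e-01],
       [ 1.90765357e-01, -2.69800774e-02, -9.81264824e-01]]), 't': array([-0.09891028,  0.54585172,  1.29758277])}
{'t': 0.1, 'q': array([ 1.03937822e+00,  3.51210580e-01,  1.65234512e+00,  2.89345943e-06,
        1.13910423e+00, -8.46111409e-02]), 'qd': array([ 0.00062393, -0.00100973, -0.00164195, -0.00105766,  0.00151671,
       -0.00095678]), 'joint_efforts': array([ 2.09939957e-03, -5.06827033e+01, -2.91876948e+01,  3.69607073e-05,
        2.61139656e-03,  1.06993514e-05]), 'tcp_pos': array([0.23748139, 0.49576259, 0.23080249]), 'ee_rot': array([[-9.01830819e-01,  4.32088970e-01, -5.43112635e-04],
       [ 4.32089302e-01,  9.01830356e-01, -9.18752271e-04],
       [ 9.28127389e-05, -1.06323227e-03, -9.99999430e-01]]), 'contact_force': array([0.36819454, 0.6028308 , 0.59147131]), 'wrist_torque': array([ 0.03558423, -0.06020219, -0.01377528]), 'finger_force': 0.0, 'width': 0.08527633313038813}
```

View pics/side0.png

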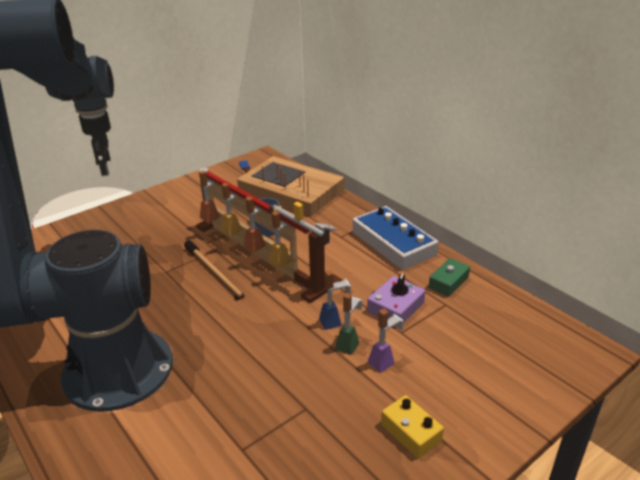

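View pics/top0.png

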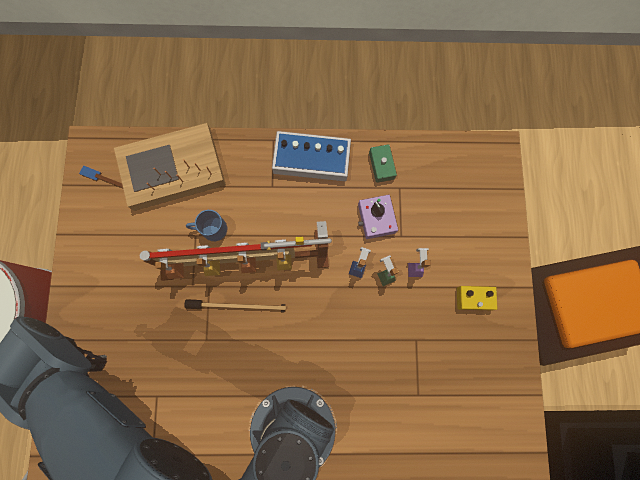

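```bash
cat > h.py <<'E'
import numpy as np, cv2
from rig import observe, viewer
def cal(n):
    c=viewer.get_calibration(n); f=240/np.tan(np.radians(c['vertical_fov'])/2)
    return f,c['cx'],c['cy'],np.array(c['R']),np.array(c['t'])
def proj(n,X):
    f,cx,cy,R,t=cal(n); p=R@np.asarray(X,float)+t; return np.array([cx+f*p[0]/p[2],cy+f*p[1]/p[2]])
def ray(n,u):
    f,cx,cy,R,t=cal(n); return -R.T@t, R.T@np.array([(u[0]-cx)/f,(u[1]-cy)/f,1])
def atz(n,u,z):
    o,d=ray(n,u); return o+d*(z-o[2])/d[2]
def tri(us,ut):
    A=[];b=[]
    for n,u in(("side",us),("top",ut)):
        o,d=ray(n,u); d=d/np.linalg.norm(d); P=np.eye(3)-np.outer(d,d); A.append(P); b.append(P@o)
    return np.linalg.solve(A[0]+A[1],b[0]+b[1])
def crop(img,x,y,w,h,s):
    c=cv2.resize(img[y:y+h,x:x+w],None,fx=s,fy=s,interpolation=cv2.INTER_CUBIC)
    for i in range(0,w,10): 
        L=10 if i%50 else 18
        cv2.line(c,(i*s,0),(i*s,L),(255,255,255),1)
        if (x+i)%20==0: cv2.putText(c,str(x+i),(i*s,28),0,.4,(255,255,255),1)
    for i in range(0,h,10): 
        cv2.line(c,(0,i*s),(10,i*s),(255,255,255),1)
        if (y+i)%20==0: cv2.putText(c,str(y+i),(12,i*s+4),0,.4,(255,255,255),1)
    return c
E
python3 - <<'E'
import cv2
from h import *
s=cv2.imread("pics/side0.png");t=cv2.imread("pics/top0.png")
cv2.imwrite("pics/a.png",crop(t,320,180,130,110,6))
cv2.imwrite("pics/b.png",np.vstack([crop(t,135,210,200,75,4)]))
cv2.imwrite("pics/c.png",crop(s,300,220,130,98,6)) 
cv2.imwrite("pics/c2.png",crop(s,300,255,130,120,5)) 
E
```

```text
(no output)
```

View pics/a.png

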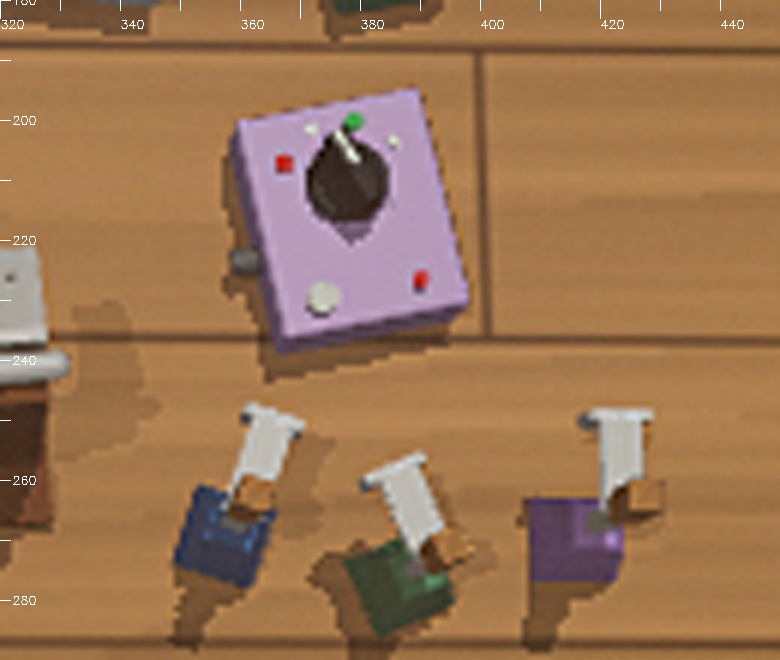

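View pics/b.png

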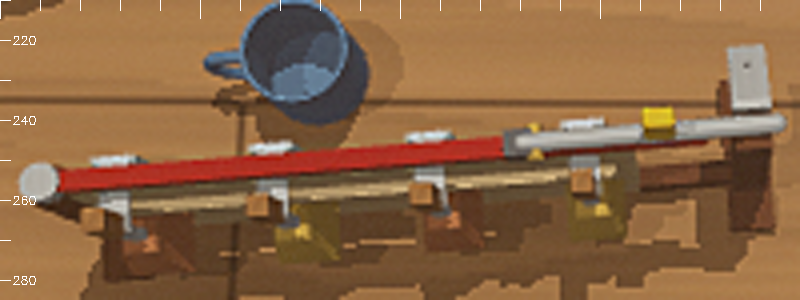

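View pics/c2.png

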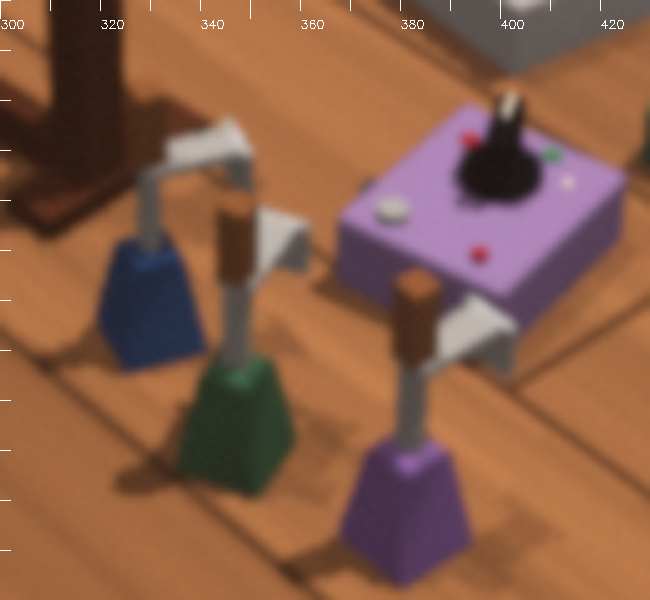

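```bash
cat > m.py <<'E'
from h import *
from scipy.optimize import least_squares as LS
def fit(obs,x0):
    def r(p):
        c,s=np.cos(p[2]),np.sin(p[2])
        return np.concatenate([proj(n,[p[0]+c*X[0]-s*X[1],p[1]+s*X[0]+c*X[1],X[2]])-u for n,X,u in obs])
    S=LS(r,x0); print(np.round([*S.x[:2],np.degrees(S.x[2])],4),"res",np.round(S.fun.reshape(-1,2),1).tolist()); return S.x
E
python3 - <<'E'
from m import *
A=lambda x,y:(320+x/6,180+y/6); B=lambda x,y:(135+x/4,210+y/4); C=lambda x,y:(300+x/5,255+y/5)
print("cams",ray("top",(0,0))[0],ray("side",(0,0))[0])
print("pedal")
fit([("top",(.06,.05,.045),A(237,122)),("top",(.06,-.05,.045),A(417,89)),("top",(-.06,-.05,.045),A(468,301)),("top",(-.06,.05,.045),A(285,338))],(.7,-.1,.2))
for k,g,e1,e2 in(("blue",(256,492),(243,404),(303,424)),("green",(455,543),(364,478),(424,455)),("lilac",(642,497),(583,411),(652,411))):
    print(k); fit([("top",(0,0,.158),A(*g)),("top",(.049,.015,.113),A(*e1)),("top",(.049,-.015,.113),A(*e2))],(.6,-.1,0))
print("green,lilac grip top side tri",tri(C(237,198),A(455,543)),tri(C(416,277),A(642,497)))
print("rack")
o=[("top",(-.033,y,.216),B(*u)) for y,u in((.162,(92,219)),(.054,(258,205)),(-.054,(422,193)),(-.162,(582,181)))]
o+=[("top",(0,-.215,.249),B(658,118)),("top",(0,-.294,.197),B(787,124))]
fit(o,(.6,.2,.1)); fit(o[4:]+[("top",(0,.203,.2),B(40,182))],(.6,.2,.1))
E
```

```text
cams [ 0.28831017 -0.06090924  1.38008177] [-0.25196945 -1.0825033   1.03100856]
pedal
[ 0.6382 -0.2636 11.4911] res [[-0.6, -0.3], [0.4, -0.7], [0.6, 0.5], [-0.3, 0.4]]
blue
[  0.4726  -0.1982 -17.4828] res [[-0.2, 0.4], [0.2, -0.1], [0.0, -0.3]]
green
[ 0.4491 -0.2909 24.014 ] res [[-0.0, 0.4], [0.4, -0.1], [-0.3, -0.3]]
lilac
[ 0.4721 -0.3796 -1.4183] res [[0.1, -0.0], [0.6, -0.1], [-0.7, 0.2]]
green,lilac grip top side tri [ 0.44948927 -0.28981999  0.16499915] [ 0.47244624 -0.3786714   0.16385082]
rack
[0.5018 0.1875 4.5239] res [[-0.1, -0.3], [-0.1, 0.2], [0.1, 0.1], [1.0, 0.2], [0.8, -0.2], [-1.9, 0.1]]
[0.4998 0.1858 4.9304] res [[1.4, -0.0], [-1.4, 0.0], [-0.1, -0.0]]
```

Emit:
{"name": "jog_arm", "arguments": {
  "motion": [
    [[0,0,0.3,0,0,-1,0.7],[0,0,0.3,0,0,-1,0.7],[0,0,0.3,0,0,-1,0.7],[0,0,0.3,0,0,-1,0.7],[0,0,0.3,0,0,-1,0.7],[0,0,0.3,0,0,-1,0.7]]
  ]
}}

```text
t: 0.7
tcp_pos: [0.2376, 0.4959, 0.3812]
ee_rot: [[-0.327, 0.945, -0.0], [0.945, 0.327, -0.0], [-0.0, -0.0, -1.0]]
contact_force: [0.2, 0.4, 0.0]
width: 0.0601
finger_force: 0.0
```

Emit:
{"name": "jog_arm", "arguments": {
  "motion": [
    [[0.4,-0.76,0,0,0,-1,0.7],[0.4,-0.76,0,0,0,-1,0.7],[0.4,-0.76,0,0,0,-1,0.7],[0.4,-0.76,0,0,0,-1,0.7],[0.4,-0.76,0,0,0,-1,0.7],[0.4,-0.76,0,0,0,-1,0.7],[0.4,-0.76,0,0,0,-1,0.7],[0.4,-0.76,0,0,0,-1,0.7],[0.4,-0.76,0,0,0,-1,0.7],[0.4,-0.76,0,0,0,-1,0.7]]
  ]
}}

```text
t: 1.7
tcp_pos: [0.4387, 0.1133, 0.3809]
ee_rot: [[0.436, 0.9, -0.001], [0.9, -0.436, -0.001], [-0.001, -0.0, -1.0]]
contact_force: [0.5, -0.5, -0.3]
width: 0.0598
finger_force: 0.0
```

Emit:
{"name": "jog_arm", "arguments": {
  "motion": [
    [[0.431,-0.754,0,0,0,-0.731,0.7],[0.431,-0.754,0,0,0,-0.731,0.7],[0.431,-0.754,0,0,0,-0.731,0.7],[0.431,-0.754,0,0,0,-0.731,0.7],[0.431,-0.754,0,0,0,-0.731,0.7],[0.431,-0.754,0,0,0,-0.731,0.7],[0.431,-0.754,0,0,0,-0.731,0.7],[0.431,-0.754,0,0,0,-0.731,0.7],[0.431,-0.754,0,0,0,-0.731,0.7],[0.431,-0.754,0,0,0,-0.731,0.7]]
  ]
}}

```text
t: 2.7
tcp_pos: [0.654, -0.2636, 0.3786]
ee_rot: [[0.854, 0.52, -0.003], [0.52, -0.854, 0.001], [-0.002, -0.002, -1.0]]
contact_force: [-0.7, 0.7, -0.7]
width: 0.0599
finger_force: 0.0
```

Emit:
{"name": "jog_arm", "arguments": {
  "motion": [
    [[0,0,-0.1,0,0,0,0.7],[0,0,-0.2,0,0,0,0.7],[0,0,-0.3,0,0,0,0.7],[0,0,-0.4,0,0,0,0.7],[0,0,-0.5,0,0,0,0.7],[0,0,-0.56,0,0,0,0.7],[0,0,-0.6,0,0,0,0.7],[0,0,-0.63,0,0,0,0.7],[0,0,-0.645,0,0,0,0.7],[0,0,-0.645,0,0,0,0.7]]
  ]
}}

```text
t: 3.7
tcp_pos: [0.6531, -0.2604, 0.0585]
ee_rot: [[0.852, 0.523, -0.001], [0.523, -0.852, 0.0], [-0.0, -0.001, -1.0]]
contact_force: [-0.3, -0.6, 1.1]
width: 0.0597
finger_force: 0.0
```

Emit:
{"name": "jog_arm", "arguments": {
  "motion": [
    [[0,0,0,0,0,0,0.4],[0,0,0,0,0,0,0.25],[0,0,0,0,0,0,0.0],[0,0,0,0,0,0,0],[0,0,0,0,0,0,0],[0,0,0,0,0,0,0]]
  ]
}}

```text
t: 4.3
tcp_pos: [0.6521, -0.2589, 0.0601]
ee_rot: [[0.852, 0.523, -0.003], [0.523, -0.852, 0.003], [-0.001, -0.005, -1.0]]
contact_force: [-12.3, 13.7, 14.3]
width: 0.0128
finger_force: 59.8
```

Emit:
{"name": "jog_arm", "arguments": {
  "motion": [
    [[-0.002,0.004,0.005,0,0,0.1,0],[-0.003,0.005,0.006,0,0,0.25,0],[-0.003,0.005,0.006,0,0,0.4,0],[-0.003,0.005,0.006,0,0,0.55,0],[-0.003,0.005,0.006,0,0,0.7,0],[-0.003,0.005,0.006,0,0,0.85,0],[-0.003,0.005,0.006,0,0,0.89,0],[-0.003,0.005,0.006,0,0,0.89,0]]
  ]
}}

```text
t: 5.1
tcp_pos: [0.6534, -0.2599, 0.0606]
ee_rot: [[0.316, 0.949, 0.005], [0.949, -0.316, -0.003], [-0.001, 0.006, -1.0]]
contact_force: [17.9, -10.3, -22.1]
width: 0.0125
finger_force: 62.7
```

Emit:
{"name": "jog_arm", "arguments": {
  "motion": [
    [[0,0,0,0,0,0,0.3],[0,0,0,0,0,0,0.7],[0,0,0,0,0,0,0.7],[0,0,0.1,0,0,0,0.7],[0,0,0.2,0,0,0,0.7],[0,0,0.3,0,0,0,0.7],[0,0,0.4,0,0,0,0.7],[0,0,0.5,0,0,0,0.7],[0,0,0.6,0,0,0,0.7],[0,0,0.6,0,0,0,0.7]]
  ]
}}

```text
t: 6.1
tcp_pos: [0.6527, -0.2589, 0.3707]
ee_rot: [[0.316, 0.949, 0.011], [0.949, -0.316, -0.005], [-0.002, 0.013, -1.0]]
contact_force: [-0.8, 0.0, -0.3]
width: 0.0599
finger_force: 0.0
```

```bash
python3 - <<'E'
from h import *
s=viewer.get_image("side")[:,:,::-1].copy();t=viewer.get_image("top")[:,:,::-1].copy()
a=crop(s,270,190,70,60,6); b=crop(s,360,260,62,60,6); c=crop(t,280,220,70,38,6); d=crop(t,340,185,62,38,6)
cv2.imwrite("pics/d.png",np.vstack([np.hstack([a,b]),np.hstack([c,d])]))
c,s_=np.cos(.0794),np.sin(.0794)
for X in((0,-.215,.249),(0,-.215,.229)):
    W=[.5018+c*X[0]-s_*X[1],.1875+s_*X[0]+c*X[1],X[2]]; print(W,proj("side",W),proj("top",W))
E
```

```text
[np.float64(0.5188530686982757), np.float64(-0.02682263727374179), 0.249] [298.53720142 205.67481009] [300.29628209 239.27595754]
[np.float64(0.5188530686982757), np.float64(-0.02682263727374179), 0.229] [298.85618712 212.54378291] [300.50769275 240.78846576]
```

View pics/d.png

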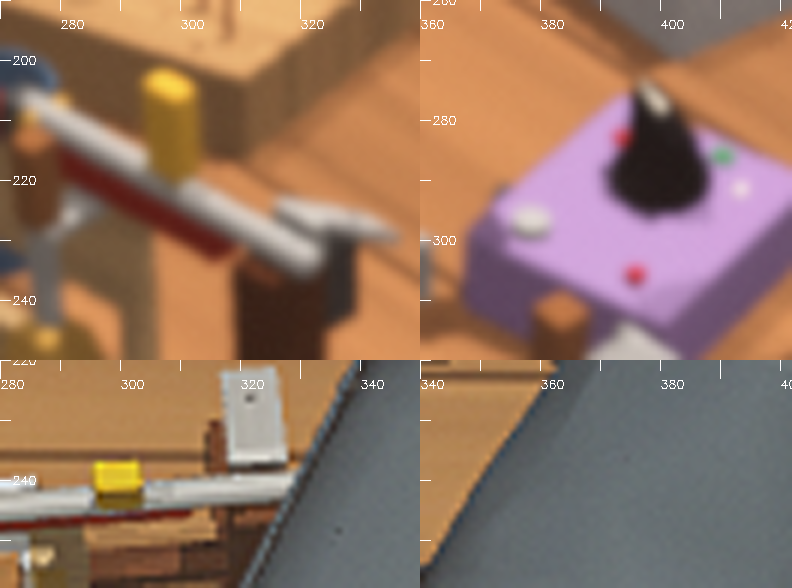

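Emit:
{"name": "jog_arm", "arguments": {
  "motion": [
    [[-0.267,0.467,0,0.006,0.014,0.51,0.6],[-0.267,0.467,0,0.006,0.014,0.51,0.6],[-0.267,0.467,0,0.006,0.014,0.51,0.6],[-0.267,0.467,0,0.006,0.014,0.51,0.6],[-0.267,0.467,-0.05,0.006,0.014,0.51,0.6],[-0.267,0.467,-0.1,0.006,0.014,0.51,0.6],[-0.267,0.467,-0.14,0.006,0.014,0.51,0.6],[-0.267,0.467,-0.14,0.006,0.014,0.51,0.6]]
  ]
}}

```text
t: 7.0
tcp_pos: [0.5161, -0.0242, 0.2885]
ee_rot: [[-0.08, 0.997, -0.018], [0.997, 0.08, 0.003], [0.005, -0.018, -1.0]]
contact_force: [0.3, 0.2, 0.4]
width: 0.0512
finger_force: 0.0
```

```bash
python3 - <<'E'
from h import *
for a in(31.5,71.5,-8.5):
    a=np.radians(a); print([proj("side",[.6529+r*np.cos(a),-.2606+r*np.sin(a),.084]).round(1) for r in(0,.021)])
E
```

```text
[array([400.6, 280.6]), array([402.5, 275.7])]
[array([400.6, 280.6]), array([396.8, 275.8])]
[array([400.6, 280.6]), array([407.3, 277.8])]
```

Emit:
{"name": "jog_arm", "arguments": {
  "motion": [
    [[0,0,0,0,0,0,0.6],[0,0,0,0,0,0,0.6],[0,0,0,0,0,0,0.6]]
  ]
}}

```text
t: 7.3
tcp_pos: [0.5186, -0.0254, 0.2925]
ee_rot: [[-0.078, 0.997, -0.01], [0.997, 0.078, 0.002], [0.003, -0.01, -1.0]]
contact_force: [-0.1, -0.4, -0.7]
width: 0.0513
finger_force: 0.0
```

Emit:
{"name": "jog_arm", "arguments": {
  "motion": [
    [[0,0,-0.05,-0.0025,-0.013,0,0.6],[0,0,-0.1,-0.0025,-0.013,0,0.6],[0,0,-0.14,-0.0025,-0.013,0,0.6],[0,0,-0.161,-0.0025,-0.013,0,0.6],[0,0,-0.161,-0.0025,-0.013,0,0.6],[0,0,-0.161,-0.0025,-0.013,0,0.3],[0,0,-0.161,-0.0025,-0.013,0,0],[0,0,-0.161,-0.0025,-0.013,0,0],[0,0,-0.161,-0.0025,-0.013,0,0],[0,0,-0.161,-0.0025,-0.013,0,0]]
  ]
}}

```text
t: 8.3
tcp_pos: [0.5202, -0.025, 0.2127]
ee_rot: [[-0.079, 0.997, 0.004], [0.997, 0.079, 0.0], [-0.0, 0.004, -1.0]]
contact_force: [10.7, 1.8, -1.5]
width: 0.0134
finger_force: 60.2
```

Emit:
{"name": "jog_arm", "arguments": {
  "motion": [
    [[0.002,0.004,0.01,0,0,0,0],[0.001,0.01,0.0215,0,0,0,0],[0,0.016,0.032,0,0,0,0],[0,0.0211,0.04,0,0,0,0],[0,0.0211,0.04,0,0,0,0],[0,0.0211,0.04,0,0,0,0]]
  ]
}}

```text
t: 8.9
tcp_pos: [0.5194, -0.0144, 0.2321]
ee_rot: [[-0.079, 0.997, 0.002], [0.997, 0.079, 0.0], [-0.0, 0.002, -1.0]]
contact_force: [8.2, 0.1, -4.5]
width: 0.0132
finger_force: 59.3
```

Emit:
{"name": "jog_arm", "arguments": {
  "motion": [
    [[0.0404,0.0044,0,0,0,0.0637,0],[0.0804,0.0108,0,0,0,0.1273,0],[0.12,0.0192,0,0,0,0.191,0],[0.1594,0.0296,0,0,0,0.2546,0],[0.198,0.0418,0,0,0,0.3183,0],[0.236,0.056,0,0,0,0.382,0],[0.2732,0.0722,0,0,0,0.4456,0],[0.3096,0.09,0,0,0,0.5093,0],[0.345,0.1098,0,0,0,0.573,0],[0.3794,0.1314,0,0,0,0.6366,0]]
  ]
}}

```text
t: 9.9
tcp_pos: [0.7093, 0.0506, 0.2322]
ee_rot: [[-0.548, 0.837, 0.001], [0.837, 0.548, -0.002], [-0.002, -0.0, -1.0]]
contact_force: [3.9, -4.7, -0.1]
width: 0.0134
finger_force: 60.1
```

Emit:
{"name": "jog_arm", "arguments": {
  "motion": [
    [[0,0,0,0,0,0,0],[0,0,0,0,0,0,0],[0,0,0,0,0,0,0]]
  ]
}}

```text
t: 10.2
tcp_pos: [0.7088, 0.0504, 0.2322]
ee_rot: [[-0.546, 0.838, 0.001], [0.838, 0.546, -0.002], [-0.002, 0.0, -1.0]]
contact_force: [3.3, -4.0, -0.6]
width: 0.0131
finger_force: 60.1
```

Emit:
{"name": "jog_arm", "arguments": {
  "motion": [
    [[0.0045,-0.007,-0.015,0,0,0,0],[0.0085,-0.013,-0.028,0,0,0,0],[0.0116,-0.0177,-0.039,0,0,0,0],[0.0116,-0.0177,-0.039,0,0,0,0],[0.0116,-0.0177,-0.039,0,0,0,0.3],[0.0116,-0.0177,-0.039,0,0,0,0.6],[0.0116,-0.0177,-0.039,0,0,0,0.6]]
  ]
}}

```text
t: 10.9
tcp_pos: [0.7135, 0.0425, 0.2117]
ee_rot: [[-0.547, 0.837, -0.002], [0.837, 0.547, -0.0], [0.001, -0.002, -1.0]]
contact_force: [-0.2, -0.0, 0.0]
width: 0.0511
finger_force: 0.0
```

Emit:
{"name": "jog_arm", "arguments": {
  "motion": [
    [[0,0,0.1,0,0,0,0.6],[0,0,0.2,0,0,0,0.6],[0,0,0.2,0,0,0,0.6]]
  ]
}}

```text
t: 11.2
tcp_pos: [0.7155, 0.0426, 0.32]
ee_rot: [[-0.547, 0.837, 0.01], [0.837, 0.547, -0.0], [-0.006, 0.009, -1.0]]
contact_force: [0.5, -0.7, 0.8]
width: 0.0513
finger_force: 0.0
```

```bash
cat > chk.py <<'E'
from h import *
import sys
# bells moved? diff vs the first pictures, around each bell
def chk(tag,R={"blue":("top",345,240,30,45),"green":("top",376,252,26,40),"lilac":("top",405,245,30,40),"blueS":("side",318,275,30,55),"greenS":("side",334,290,30,65),"lilacS":("side",366,305,34,68)}):
    im={n:viewer.get_image(n)[:,:,::-1].copy() for n in("side","top")}
    for n in im: cv2.imwrite(f"pics/{tag}_{n}.png",im[n])
    for k,(n,x,y,w,h) in R.items():
        a=cv2.imread(f"pics/{n}0.png")[y:y+h,x:x+w].astype(float); d=np.abs(a-im[n][y:y+h,x:x+w]).mean(2); print(k,d.mean().round(1),(d>40).sum())
if __name__=="__main__": chk(sys.argv[1])
E
python3 chk.py e
```

```text
blue 6.8 0
green 6.8 0
lilac 7.5 0
blueS 6.3 0
greenS 8.0 0
lilacS 10.2 0
```

Emit:
{"name": "jog_arm", "arguments": {
  "motion": [
    [[-0.486,-0.482,0,0,0,-0.95,0.6],[-0.486,-0.482,0,0,0,-0.95,0.6],[-0.486,-0.482,0,0,0,-0.95,0.6],[-0.486,-0.482,0,0,0,-0.95,0.6],[-0.486,-0.482,0,0,0,-0.95,0.6],[-0.486,-0.482,0,0,0,-0.95,0.6],[-0.486,-0.482,0,0,0,-0.95,0.6],[-0.486,-0.482,0,0,0,-0.95,0.6],[-0.486,-0.482,0,0,0,-0.95,0.6]]
  ]
}}

```text
t: 12.2
tcp_pos: [0.47, -0.1987, 0.3108]
ee_rot: [[0.168, 0.986, -0.003], [0.986, -0.168, 0.002], [0.001, -0.003, -1.0]]
contact_force: [-0.3, -0.6, -1.0]
width: 0.0515
finger_force: 0.0
```

Emit:
{"name": "jog_arm", "arguments": {
  "motion": [
    [[0,0,-0.06,0,0,-0.176,0.6],[0,0,-0.12,0,0,-0.176,0.6],[0,0,-0.16,0,0,-0.176,0.6],[0,0,-0.18,0,0,-0.176,0.6],[0,0,-0.18,0,0,-0.176,0.6],[0,0,-0.18,0,0,-0.176,0.6]]
  ]
}}

```text
t: 12.8
tcp_pos: [0.4713, -0.1983, 0.2224]
ee_rot: [[0.3, 0.954, -0.001], [0.954, -0.3, 0.001], [0.001, -0.001, -1.0]]
contact_force: [-0.1, 0.5, -1.0]
width: 0.0513
finger_force: 0.0
```

Emit:
{"name": "jog_arm", "arguments": {
  "motion": [
    [[0.003,0,-0.06,0,0,0,0.6],[0.003,0,-0.11,0,0,0,0.6],[0.003,0,-0.15,0,0,0,0.6],[0.003,0,-0.18,0,0,0,0.6],[0.003,0,-0.193,0,0,0,0.6],[0.003,0,-0.193,0,0,0,0.6],[0.003,0,-0.193,0,0,0,0.45],[0.003,0,-0.193,0,0,0,0.3],[0.003,0,-0.193,0,0,0,0.2],[0.003,0,-0.193,0,0,0,0]]
  ]
}}

```text
t: 13.8
tcp_pos: [0.4727, -0.1989, 0.1261]
ee_rot: [[0.301, 0.954, 0.001], [0.954, -0.301, 0.0], [0.0, 0.001, -1.0]]
contact_force: [0.8, -0.7, 5.2]
width: 0.0152
finger_force: 59.4
```

Emit:
{"name": "jog_arm", "arguments": {
  "motion": [
    [[0,0,0,0,0,0,0],[0,0,0,0,0,0,0],[0,0,0,0,0,0,0],[0,0,0.02,0,0,0,0],[0,0,0.05,0,0,0,0],[0,0,0.05,0,0,0,0]]
  ]
}}

```text
t: 14.4
tcp_pos: [0.4727, -0.1989, 0.1519]
ee_rot: [[0.301, 0.954, 0.001], [0.954, -0.301, -0.0], [0.0, 0.001, -1.0]]
contact_force: [0.2, -0.3, -2.4]
width: 0.0154
finger_force: 58.7
```

```bash
python3 - <<'E'
from h import *
cv2.imwrite("pics/f.png",crop(viewer.get_image("side")[:,:,::-1].copy(),290,190,120,110,5))
E
```

```text
(no output)
```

View pics/f.png

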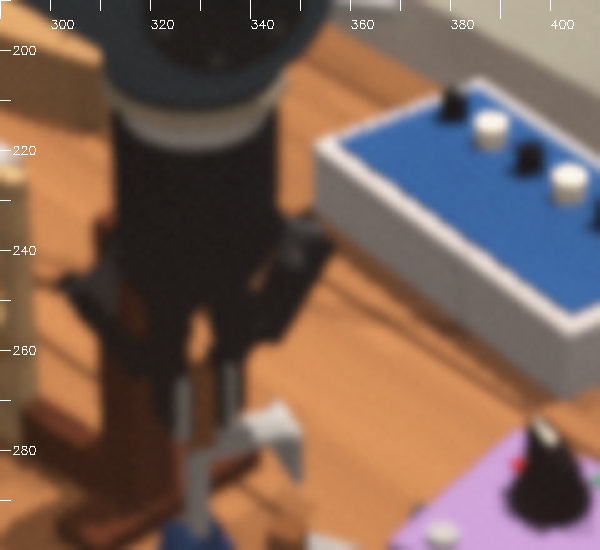

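Emit:
{"name": "jog_arm", "arguments": {
  "motion": [
    [[0,0,0.06,0,0,0,0],[0,0,0.14,0,0,0,0],[0,0,0.22,0,0,0,0],[0,0,0.3,0,0,0.05,0],[0,0,0.38,0,0,0.1,0],[0,0.03,0.42,0,0,0.2,0],[0.004,0.08,0.42,0,0,0.3,0],[0.006,0.15,0.42,0,0,0.4,0],[0.01,0.22,0.42,0,0,0.49,0],[0.012,0.3,0.42,0,0,0.49,0]]
  ]
}}

```text
t: 15.45
tcp_pos: [0.4778, -0.0475, 0.3594]
ee_rot: [[-0.081, 0.997, -0.003], [0.997, 0.081, 0.001], [0.001, -0.003, -1.0]]
contact_force: [0.8, -0.6, -2.5]
width: 0.0149
finger_force: 59.2
```

Emit:
{"name": "jog_arm", "arguments": {
  "motion": [
    [[0,0.08,0,0,0,0,0],[0,0.15,0,0,0,0,0],[0,0.2,0,0,0,0,0],[0,0.235,0,0,0,0,0],[0,0.253,0,0,0,0,0],[0,0.253,0,0,0,0,0],[0,0.253,0,0,0,0,0]]
  ]
}}

```text
t: 16.15
tcp_pos: [0.4781, 0.0774, 0.3599]
ee_rot: [[-0.079, 0.997, -0.002], [0.997, 0.079, 0.0], [0.0, -0.002, -1.0]]
contact_force: [1.2, -0.2, -2.7]
width: 0.0146
finger_force: 59.2
```

Emit:
{"name": "jog_arm", "arguments": {
  "motion": [
    [[0.001,0,-0.04,0,0,0,0],[0.001,0,-0.1,0,0,0,0],[0.001,0,-0.16,0,0,0,0],[0.001,0,-0.21,0,0,0,0],[0.001,0,-0.245,0,0,0,0],[0.001,0,-0.26,0,0,0,0],[0.001,0,-0.26,0,0,0,0],[0.001,0,-0.26,0,0,0,0]]
  ]
}}

```text
t: 16.95
tcp_pos: [0.4791, 0.0776, 0.2311]
ee_rot: [[-0.079, 0.997, -0.0], [0.997, 0.079, 0.0], [0.0, -0.0, -1.0]]
contact_force: [0.1, 0.8, -2.3]
width: 0.015
finger_force: 59.2
```

```bash
python3 - <<'E'
from h import *
s=viewer.get_image("side")[:,:,::-1].copy();t=viewer.get_image("top")[:,:,::-1].copy()
cv2.imwrite("pics/g.png",np.hstack([crop(s,230,200,90,90,5),crop(t,240,215,66,90,5)]))
E
```

View pics/g.png

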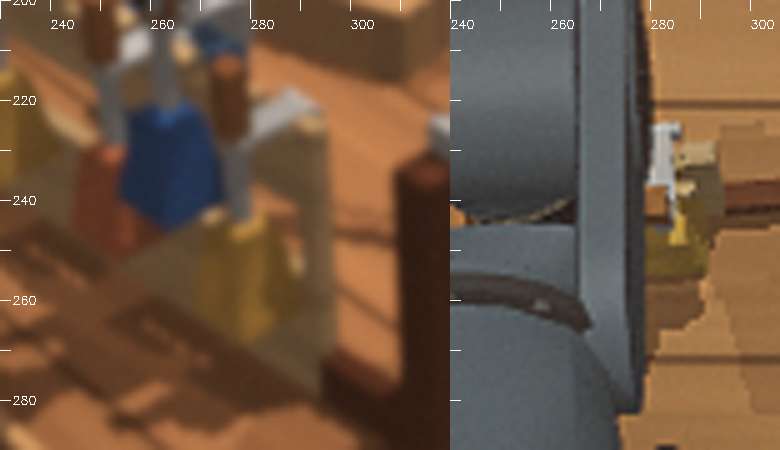

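Emit:
{"name": "jog_arm", "arguments": {
  "motion": [
    [[0,0,-0.012,0,0,0,0],[0,0,-0.026,0,0,0,0],[0,0,-0.04,0,0,0,0],[0,0,-0.054,0,0,0,0],[0,0,-0.066,0,0,0,0],[0,0,-0.076,0,0,0,0],[0,0,-0.084,0,0,0,0],[0,0,-0.09,0,0,0,0],[0,0,-0.09,0,0,0,0],[0,0,-0.09,0,0,0,0]]
  ]
}}

```text
t: 18.05
tcp_pos: [0.4787, 0.0779, 0.1854]
ee_rot: [[-0.079, 0.997, -0.001], [0.997, 0.079, 0.0], [0.001, -0.001, -1.0]]
contact_force: [-0.9, 0.7, -2.0]
width: 0.0153
finger_force: 59.2
```

Emit:
{"name": "jog_arm", "arguments": {
  "motion": [
    [[0,0,-0.002,0,0,0,0],[0,0,-0.004,0,0,0,0],[0,0,-0.006,0,0,0,0],[0,0,-0.006,0,0,0,0]]
  ]
}}

```text
t: 18.45
tcp_pos: [0.4787, 0.0779, 0.1829]
ee_rot: [[-0.079, 0.997, -0.001], [0.997, 0.079, 0.0], [0.001, -0.001, -1.0]]
contact_force: [-4.5, -0.5, 5.4]
width: 0.0149
finger_force: 60.3
```

Emit:
{"name": "jog_arm", "arguments": {
  "motion": [
    [[0,0,0,0,0,0,0.2],[0,0,0,0,0,0,0.3],[0,0,0,0,0,0,0.45],[0,0,0,0,0,0,0.45],[0,0,0.02,0,0,0,0.45],[0,0,0.06,0,0,0,0.45],[0,0,0.12,0,0,0,0.45],[0,0,0.2,0,0,0,0.45],[0,0,0.28,0,0,0,0.45],[0,0,0.32,0,0,0,0.45]]
  ]
}}

```text
t: 19.45
tcp_pos: [0.4792, 0.078, 0.3465]
ee_rot: [[-0.079, 0.997, 0.003], [0.997, 0.079, 0.001], [0.001, 0.003, -1.0]]
contact_force: [0.9, 0.8, -1.0]
width: 0.0387
finger_force: 0.0
```

Emit:
{"name": "jog_arm", "arguments": {
  "motion": [
    [[0,-0.1,0,0,0,0,0.6],[0,-0.2,0,0,0,0,0.6],[0,-0.3,0,0,0,0,0.6],[-0.02,-0.4,0,0,0,0.1,0.6],[-0.04,-0.48,0,0,0,0.2,0.6],[-0.05,-0.48,0,0,0,0.3,0.6],[-0.059,-0.48,0,0,0,0.432,0.6]]
  ]
}}

```text
t: 20.15
tcp_pos: [0.4485, -0.1633, 0.3429]
ee_rot: [[-0.407, 0.913, -0.001], [0.913, 0.407, -0.0], [0.0, -0.001, -1.0]]
contact_force: [0.7, 0.0, -0.6]
width: 0.0513
finger_force: 0.0
```

```bash
python3 chk.py i; python3 - <<'E'
from h import *
s=cv2.imread("pics/i_side.png");t=cv2.imread("pics/i_top.png")
cv2.imwrite("pics/i.png",np.hstack([crop(s,200,185,115,110,4),crop(t,200,215,80,110,4)]))
E
```

```text
blue 51.4 981
green 39.9 423
lilac 8.4 44
blueS 37.8 641
greenS 14.0 127
lilacS 8.9 0
```

View pics/i.png

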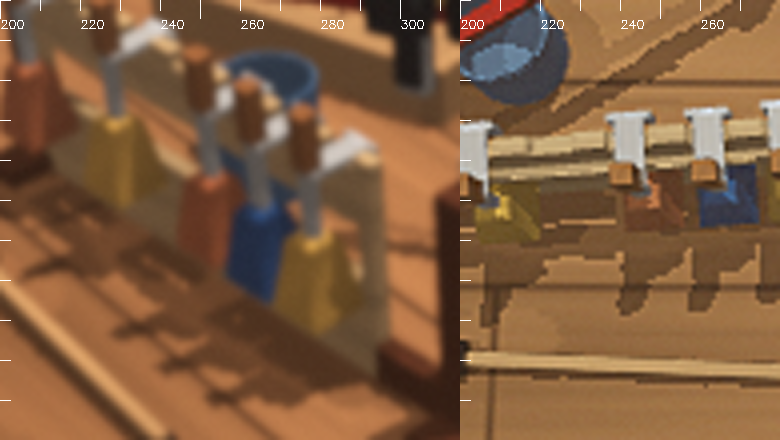

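Emit:
{"name": "jog_arm", "arguments": {
  "motion": [
    [[0,-0.08,0,0,0,0,0.6],[0,-0.17,-0.04,0,0,0,0.6],[0,-0.258,-0.1,0,0,0,0.6],[0,-0.258,-0.16,0,0,0,0.6],[0,-0.258,-0.21,0,0,0,0.6],[0,-0.258,-0.24,0,0,0,0.6],[0,-0.258,-0.24,0,0,0,0.6],[0,-0.258,-0.24,0,0,0,0.6]]
  ]
}}

```text
t: 21.05
tcp_pos: [0.4496, -0.2911, 0.2231]
ee_rot: [[-0.405, 0.914, -0.001], [0.914, 0.405, -0.0], [-0.0, -0.001, -1.0]]
contact_force: [0.7, 0.3, -0.6]
width: 0.0511
finger_force: 0.0
```

```bash
python3 -c "
from chk import chk
chk('j',{'gB':('side',338,325,22,32),'gHook':('side',350,295,14,16),'lil':('side',366,305,34,68)})"
```

```text
gB 19.6 27
gHook 32.8 26
lil 22.4 13
```

Emit:
{"name": "jog_arm", "arguments": {
  "motion": [
    [[0,0,-0.06,0,0,0,0.6],[0,0,-0.11,0,0,0,0.6],[0,0,-0.15,0,0,0,0.6],[0,0,-0.18,0,0,0,0.6],[0,0,-0.194,0,0,0,0.6],[0,0,-0.194,0,0,0,0.6],[0,0,-0.194,0,0,0,0.45],[0,0,-0.194,0,0,0,0.3],[0,0,-0.194,0,0,0,0.2],[0,0,-0.194,0,0,0,0]]
  ]
}}

```text
t: 22.15
tcp_pos: [0.4495, -0.2912, 0.1259]
ee_rot: [[-0.406, 0.914, -0.0], [0.914, 0.406, -0.001], [-0.0, -0.001, -1.0]]
contact_force: [1.5, -0.2, 6.7]
width: 0.0153
finger_force: 60.1
```

Emit:
{"name": "jog_arm", "arguments": {
  "motion": [
    [[0,0,0,0,0,0,0],[0,0,0,0,0,0,0],[0,0,0,0,0,0,0],[0,0,0.02,0,0,0,0],[0,0,0.05,0,0,0,0],[0,0,0.05,0,0,0,0]]
  ]
}}

```text
t: 22.75
tcp_pos: [0.4496, -0.2915, 0.1519]
ee_rot: [[-0.406, 0.914, 0.0], [0.914, 0.406, -0.001], [-0.001, -0.0, -1.0]]
contact_force: [1.2, -0.2, -1.0]
width: 0.0151
finger_force: 59.0
```

```bash
python3 - <<'E'
from h import *
s=viewer.get_image("side")[:,:,::-1].copy();t=viewer.get_image("top")[:,:,::-1].copy()
cv2.imwrite("pics/k.png",np.hstack([crop(s,310,260,100,110,4),crop(t,370,215,80,110,4)]))
E
```

```text
(no output)
```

View pics/k.png

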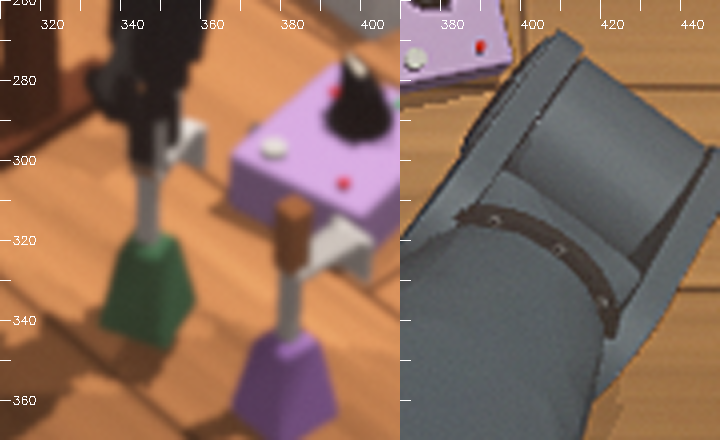

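Emit:
{"name": "jog_arm", "arguments": {
  "motion": [
    [[0,0,0.06,0,0,0,0],[0,0,0.14,0,0,0,0],[0,0,0.22,0,0,0,0],[0,0,0.3,0,0,-0.05,0],[0,0,0.38,0,0,-0.1,0],[0,0.03,0.42,0,0,-0.2,0],[0.01,0.1,0.42,0,0,-0.3,0],[0.02,0.18,0.42,0,0,-0.4,0],[0.03,0.26,0.42,0,0,-0.431,0],[0.041,0.34,0.42,0,0,-0.431,0]]
  ]
}}

```text
t: 23.85
tcp_pos: [0.4693, -0.1196, 0.3594]
ee_rot: [[-0.078, 0.997, -0.003], [0.997, 0.078, 0.001], [0.001, -0.003, -1.0]]
contact_force: [0.7, -0.3, -3.1]
width: 0.0149
finger_force: 59.1
```

Emit:
{"name": "jog_arm", "arguments": {
  "motion": [
    [[0,0.08,0,0,0,0,0],[0,0.16,0,0,0,0,0],[0,0.24,0,0,0,0,0],[0,0.32,0,0,0,0,0],[0,0.4,0,0,0,0,0],[0,0.48,0,0,0,0,0],[0,0.54,0,0,0,0,0],[0,0.58,0,0,0,0,0],[0,0.607,0,0,0,0,0],[0,0.613,0,0,0,0,0]]
  ]
}}

```text
t: 24.85
tcp_pos: [0.4694, 0.1862, 0.3596]
ee_rot: [[-0.081, 0.997, -0.003], [0.997, 0.081, 0.0], [0.0, -0.003, -1.0]]
contact_force: [1.1, -0.8, -2.2]
width: 0.0148
finger_force: 59.1
```

Emit:
{"name": "jog_arm", "arguments": {
  "motion": [
    [[0,0,0,0,0,0,0],[0,0,0,0,0,0,0],[0,0,0,0,0,0,0]]
  ]
}}

```text
t: 25.15
tcp_pos: [0.4697, 0.1846, 0.3603]
ee_rot: [[-0.079, 0.997, -0.001], [0.997, 0.079, 0.0], [0.0, -0.001, -1.0]]
contact_force: [0.0, 1.1, -2.1]
width: 0.0153
finger_force: 59.1
```

Emit:
{"name": "jog_arm", "arguments": {
  "motion": [
    [[0.001,0.002,-0.04,0,0,0,0],[0.001,0.002,-0.1,0,0,0,0],[0.001,0.002,-0.16,0,0,0,0],[0.001,0.002,-0.21,0,0,0,0],[0.001,0.002,-0.245,0,0,0,0],[0.001,0.002,-0.26,0,0,0,0],[0.001,0.002,-0.26,0,0,0,0]]
  ]
}}

```text
t: 25.85
tcp_pos: [0.47, 0.186, 0.2299]
ee_rot: [[-0.079, 0.997, -0.003], [0.997, 0.079, 0.0], [0.0, -0.003, -1.0]]
contact_force: [0.2, -0.3, -2.1]
width: 0.0149
finger_force: 59.0
```

Emit:
{"name": "jog_arm", "arguments": {
  "motion": [
    [[0,0,-0.012,0,0,0,0],[0,0,-0.024,0,0,0,0],[0,0,-0.036,0,0,0,0],[0,0,-0.048,0,0,0,0],[0,0,-0.06,0,0,0,0],[0,0,-0.072,0,0,0,0],[0,0,-0.082,0,0,0,0],[0,0,-0.09,0,0,0,0],[0,0,-0.09,0,0,0,0]]
  ]
}}

```text
t: 26.75
tcp_pos: [0.4699, 0.1863, 0.1847]
ee_rot: [[-0.08, 0.997, -0.002], [0.997, 0.08, 0.0], [0.0, -0.002, -1.0]]
contact_force: [-0.2, 0.7, -1.3]
width: 0.015
finger_force: 59.1
```

Emit:
{"name": "jog_arm", "arguments": {
  "motion": [
    [[0,0,-0.002,0,0,0,0],[0,0,-0.004,0,0,0,0],[0,0,-0.006,0,0,0,0],[0,0,-0.006,0,0,0,0]]
  ]
}}

```text
t: 27.15
tcp_pos: [0.4702, 0.1864, 0.1824]
ee_rot: [[-0.08, 0.997, -0.001], [0.997, 0.08, 0.001], [0.001, -0.001, -1.0]]
contact_force: [-0.3, -0.6, -1.8]
width: 0.0152
finger_force: 59.2
```

Emit:
{"name": "jog_arm", "arguments": {
  "motion": [
    [[0,0,-0.002,0,0,0,0],[0,0,-0.002,0,0,0,0.2],[0,0,-0.002,0,0,0,0.3],[0,0,-0.002,0,0,0,0.45],[0,0,-0.002,0,0,0,0.45],[0,0,0.03,0,0,0,0.45],[0,0,0.1,0,0,0,0.45],[0,0,0.18,0,0,0,0.45],[0,0,0.26,0,0,0,0.45],[0,0,0.32,0,0,0,0.45]]
  ]
}}

```text
t: 28.15
tcp_pos: [0.4703, 0.1865, 0.3449]
ee_rot: [[-0.08, 0.997, 0.001], [0.997, 0.08, 0.001], [0.001, 0.001, -1.0]]
contact_force: [-0.3, -0.8, 0.2]
width: 0.0383
finger_force: 0.0
```

Emit:
{"name": "jog_arm", "arguments": {
  "motion": [
    [[0,-0.1,0,0,0,0,0.6],[0,-0.2,0,0,0,0,0.6],[0,-0.3,0,0,0,0,0.6],[0,-0.4,0,0,0,-0.05,0.6],[0,-0.5,0,0,0,-0.1,0.6],[0,-0.6,0,0,0,-0.132,0.6],[0,-0.7,0,0,0,-0.132,0.6],[0,-0.76,0,0,0,-0.132,0.6],[0.004,-0.8,0,0,0,-0.132,0.6],[0.004,-0.8,0,0,0,-0.132,0.6]]
  ]
}}

```text
t: 29.15
tcp_pos: [0.4719, -0.2157, 0.3419]
ee_rot: [[0.026, 1.0, -0.002], [1.0, -0.026, 0.001], [0.0, -0.002, -1.0]]
contact_force: [-0.1, 1.2, -0.2]
width: 0.0511
finger_force: 0.0
```

```bash
python3 chk.py l; python3 - <<'E'
from h import *
s=cv2.imread("pics/l_side.png");t=cv2.imread("pics/l_top.png")
cv2.imwrite("pics/l.png",np.hstack([crop(s,190,185,220,195,3)[:, :],crop(t,200,215,45,195,3)]))
E
```

```text
blue 37.4 489
green 43.9 468
lilac 33.2 399
blueS 47.9 853
greenS 48.6 1028
lilacS 11.1 0
```

View pics/l.png

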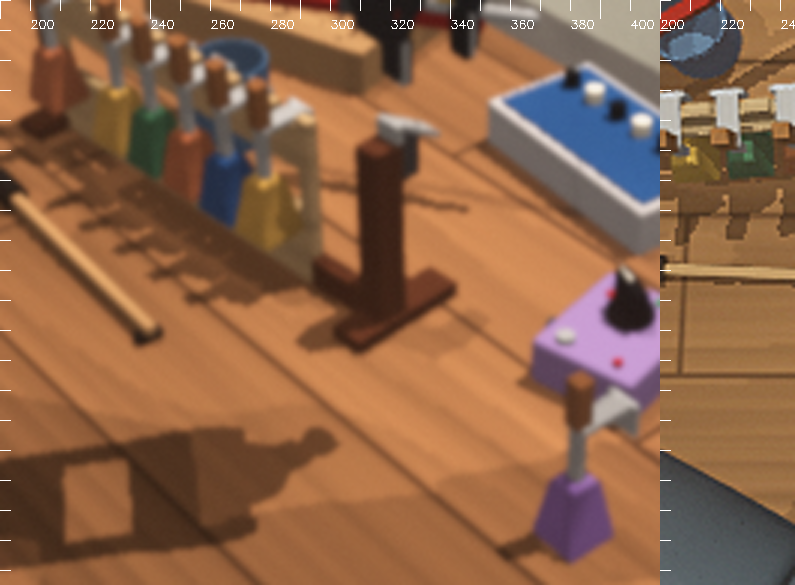

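Emit:
{"name": "jog_arm", "arguments": {
  "motion": [
    [[0,-0.08,0,0,0,0,0.6],[0,-0.17,-0.02,0,0,0,0.6],[0,-0.25,-0.06,0,0,0,0.6],[0,-0.33,-0.12,0,0,0,0.6],[0,-0.33,-0.18,0,0,0,0.6],[0,-0.33,-0.22,0,0,0,0.6],[0,-0.33,-0.24,0,0,0,0.6],[0,-0.33,-0.24,0,0,0,0.6]]
  ]
}}

```text
t: 30.05
tcp_pos: [0.4722, -0.3774, 0.2215]
ee_rot: [[0.023, 1.0, -0.003], [1.0, -0.023, 0.002], [0.002, -0.003, -1.0]]
contact_force: [0.5, 0.1, 0.0]
width: 0.0513
finger_force: 0.0
```

```bash
python3 -c "
from chk import chk
chk('n',{'lil':('side',366,345,34,28)})"
```

```text
lil 28.9 26
```

Emit:
{"name": "jog_arm", "arguments": {
  "motion": [
    [[0,-0.003,-0.06,0,0,0,0.6],[0,-0.003,-0.11,0,0,0,0.6],[0,-0.003,-0.15,0,0,0,0.6],[0,-0.003,-0.18,0,0,0,0.6],[0,-0.003,-0.191,0,0,0,0.6],[0,-0.003,-0.191,0,0,0,0.6],[0,-0.003,-0.191,0,0,0,0.45],[0,-0.003,-0.191,0,0,0,0.3],[0,-0.003,-0.191,0,0,0,0.2],[0,-0.003,-0.191,0,0,0,0]]
  ]
}}

```text
t: 31.15
tcp_pos: [0.4726, -0.3804, 0.1276]
ee_rot: [[0.024, 1.0, 0.0], [1.0, -0.024, -0.0], [-0.0, 0.0, -1.0]]
contact_force: [1.2, 0.1, 3.1]
width: 0.015
finger_force: 59.6
```

Emit:
{"name": "jog_arm", "arguments": {
  "motion": [
    [[0,0,0,0,0,0,0],[0,0,0,0,0,0,0],[0,0,0,0,0,0,0],[0,0,0.02,0,0,0,0],[0,0,0.05,0,0,0,0],[0,0,0.05,0,0,0,0]]
  ]
}}

```text
t: 31.75
tcp_pos: [0.4728, -0.3808, 0.1542]
ee_rot: [[0.024, 1.0, 0.001], [1.0, -0.024, -0.002], [-0.002, 0.001, -1.0]]
contact_force: [0.4, 0.5, -1.7]
width: 0.0151
finger_force: 58.7
```

Emit:
{"name": "jog_arm", "arguments": {
  "motion": [
    [[0,0,0.06,0,0,0,0],[0,0,0.14,0,0,0,0],[0,0,0.22,0,0,0,0],[0,0,0.3,0,0,0,0],[0,0.03,0.38,0,0,0,0],[0,0.1,0.412,0,0,0.04,0],[0,0.18,0.412,0,0,0.08,0],[-0.003,0.26,0.412,0,0,0.132,0],[-0.003,0.34,0.412,0,0,0.132,0],[-0.003,0.42,0.412,0,0,0.132,0]]
  ]
}}

```text
t: 32.75
tcp_pos: [0.4701, -0.1685, 0.3578]
ee_rot: [[-0.08, 0.997, -0.001], [0.997, 0.08, 0.0], [0.001, -0.001, -1.0]]
contact_force: [0.4, -0.1, -1.9]
width: 0.015
finger_force: 59.0
```

Emit:
{"name": "jog_arm", "arguments": {
  "motion": [
    [[0,0.08,0,0,0,0,0],[0,0.16,0,0,0,0,0],[0,0.24,0,0,0,0,0],[-0.005,0.32,0,0,0,0,0],[-0.005,0.4,0,0,0,0,0],[-0.01,0.48,0,0,0,0,0],[-0.01,0.56,0,0,0,0,0],[-0.015,0.64,0,0,0,0,0],[-0.02,0.72,0,0,0,0,0],[-0.02,0.8,0,0,0,0,0]]
  ]
}}

```text
t: 33.75
tcp_pos: [0.4599, 0.2315, 0.3579]
ee_rot: [[-0.08, 0.997, -0.001], [0.997, 0.08, 0.0], [0.0, -0.001, -1.0]]
contact_force: [1.4, 0.3, -1.4]
width: 0.0149
finger_force: 59.0
```

Emit:
{"name": "jog_arm", "arguments": {
  "motion": [
    [[0,0.06,0,0,0,0,0],[0,0.1,0,0,0,0,0],[0,0.12,0,0,0,0,0],[0,0.127,0,0,0,0,0],[0,0.127,0,0,0,0,0],[0,0.127,0,0,0,0,0],[0,0.127,0,0,0,0,0]]
  ]
}}

```text
t: 34.45
tcp_pos: [0.4607, 0.2926, 0.3579]
ee_rot: [[-0.079, 0.997, -0.001], [0.997, 0.079, 0.0], [0.001, -0.001, -1.0]]
contact_force: [-0.3, -0.8, -2.7]
width: 0.0152
finger_force: 59.0
```

Emit:
{"name": "jog_arm", "arguments": {
  "motion": [
    [[0.0016,0,-0.04,0,0,0,0],[0.0016,0,-0.1,0,0,0,0],[0.0016,0,-0.16,0,0,0,0],[0.0016,0,-0.21,0,0,0,0],[0.0016,0,-0.243,0,0,0,0],[0.0016,0,-0.258,0,0,0,0],[0.0016,0,-0.258,0,0,0,0]]
  ]
}}

```text
t: 35.15
tcp_pos: [0.4613, 0.293, 0.2284]
ee_rot: [[-0.079, 0.997, -0.002], [0.997, 0.079, -0.0], [0.0, -0.002, -1.0]]
contact_force: [-0.2, 0.4, -2.1]
width: 0.0147
finger_force: 59.0
```

Emit:
{"name": "jog_arm", "arguments": {
  "motion": [
    [[0,0,-0.012,0,0,0,0],[0,0,-0.024,0,0,0,0],[0,0,-0.036,0,0,0,0],[0,0,-0.048,0,0,0,0],[0,0,-0.06,0,0,0,0],[0,0,-0.072,0,0,0,0],[0,0,-0.08,0,0,0,0],[0,0,-0.086,0,0,0,0],[0,0,-0.086,0,0,0,0]]
  ]
}}

```text
t: 36.05
tcp_pos: [0.4613, 0.2934, 0.1854]
ee_rot: [[-0.08, 0.997, -0.002], [0.997, 0.08, 0.0], [0.0, -0.002, -1.0]]
contact_force: [-0.6, 0.1, -3.1]
width: 0.0148
finger_force: 59.0
```

Emit:
{"name": "jog_arm", "arguments": {
  "motion": [
    [[0,0,-0.002,0,0,0,0],[0,0,-0.004,0,0,0,0],[0,0,-0.005,0,0,0,0],[0,0,-0.005,0,0,0,0]]
  ]
}}

```text
t: 36.45
tcp_pos: [0.4615, 0.2935, 0.1842]
ee_rot: [[-0.08, 0.997, -0.001], [0.997, 0.08, 0.001], [0.001, -0.001, -1.0]]
contact_force: [-3.3, -0.9, 6.4]
width: 0.0149
finger_force: 60.2
```

Emit:
{"name": "jog_arm", "arguments": {
  "motion": [
    [[0,0,0,0,0,0,0.2],[0,0,0,0,0,0,0.3],[0,0,0,0,0,0,0.45],[0,0,0,0,0,0,0.45],[0,0,0.03,0,0,0,0.45],[0,0,0.1,0,0,0,0.45],[0,0,0.18,0,0,0,0.45],[0,0,0.26,0,0,0,0.45],[0,0,0.3,0,0,0,0.45],[0,0,0.3,0,0,0,0.45]]
  ]
}}

```text
t: 37.45
tcp_pos: [0.4623, 0.2938, 0.3363]
ee_rot: [[-0.08, 0.997, 0.003], [0.997, 0.08, 0.003], [0.003, 0.004, -1.0]]
contact_force: [-0.5, 0.5, -0.1]
width: 0.0386
finger_force: 0.0
```

Emit:
{"name": "jog_arm", "arguments": {
  "motion": [
    [[0.506,-0.503,0,0,0,0.637,0.6],[0.506,-0.503,0,0,0,0.637,0.6],[0.506,-0.503,0,0,0,0.637,0.6],[0.506,-0.503,0,0,0,0.637,0.6],[0.506,-0.503,0,0,0,0.637,0.6],[0.506,-0.503,0,0,0,0.637,0.6],[0.506,-0.503,0,0,0,0.637,0.6],[0.506,-0.503,0,0,0,0.637,0.6],[0.506,-0.503,0,0,0,0.637,0.6],[0.506,-0.503,0,0,0,0.637,0.6]]
  ]
}}

```text
t: 38.45
tcp_pos: [0.7139, 0.0424, 0.3321]
ee_rot: [[-0.548, 0.836, -0.003], [0.836, 0.548, -0.0], [0.002, -0.003, -1.0]]
contact_force: [-1.0, -0.1, 0.3]
width: 0.0516
finger_force: 0.0
```

```bash
python3 - <<'E'
from h import *
s=viewer.get_image("side")[:,:,::-1].copy();t=viewer.get_image("top")[:,:,::-1].copy()
cv2.imwrite("pics/o.png",np.hstack([crop(s,180,150,200,150,4)]))
E
```

```text
(no output)
```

View pics/o.png

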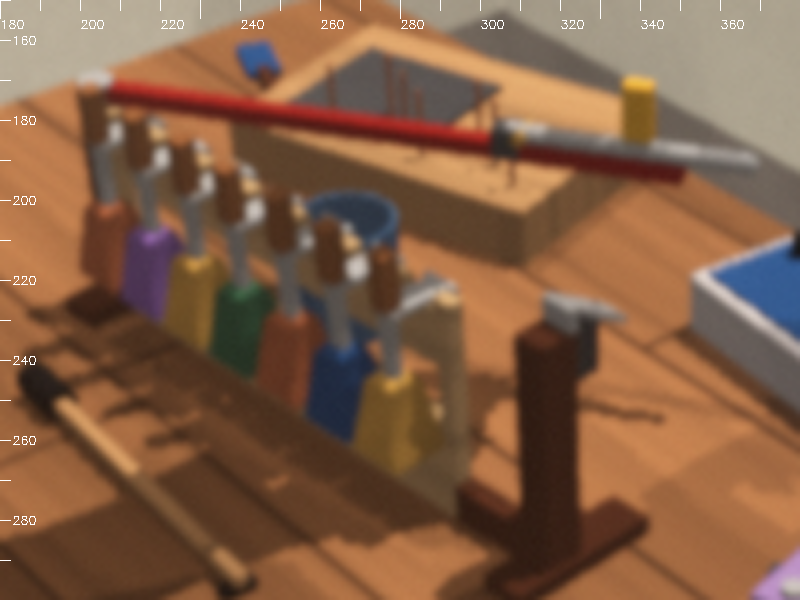

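```bash
python3 -c "
from h import *
print(proj('side',[.7135,.0425,.249]),atz('side',(340,170.5),.249))"
```

```text
[339.81369847 171.47805381] [0.71757877 0.04646632 0.249     ]
```

Emit:
{"name": "jog_arm", "arguments": {
  "motion": [
    [[0,0,-0.07,0,0,0,0.6],[0,0,-0.14,0,0,0,0.6],[0,0,-0.19,0,0,0,0.6],[0,0,-0.225,0,0,0,0.6],[0,0,-0.24,0,0,0,0.6],[0,0,-0.24,0,0,0,0.6],[0,0,-0.24,0,0,0,0.3],[0,0,-0.24,0,0,0,0],[0,0,-0.24,0,0,0,0],[0,0,-0.24,0,0,0,0]]
  ]
}}

```text
t: 39.55
tcp_pos: [0.7148, 0.042, 0.2145]
ee_rot: [[-0.548, 0.836, 0.0], [0.836, 0.548, -0.0], [-0.0, 0.0, -1.0]]
contact_force: [-0.8, 1.1, 5.3]
width: 0.013
finger_force: 58.7
```

Emit:
{"name": "jog_arm", "arguments": {
  "motion": [
    [[0,0,0,0,0,0,0],[-0.003,0.0045,0.01,0,0,0,0],[-0.006,0.009,0.02,0,0,0,0],[-0.009,0.0135,0.03,0,0,0,0],[-0.0116,0.0177,0.04,0,0,0,0],[-0.0116,0.0177,0.04,0,0,0,0],[-0.0116,0.0177,0.04,0,0,0,0]]
  ]
}}

```text
t: 40.25
tcp_pos: [0.7084, 0.0511, 0.233]
ee_rot: [[-0.548, 0.836, -0.002], [0.836, 0.548, 0.0], [0.001, -0.002, -1.0]]
contact_force: [0.4, -0.2, -3.9]
width: 0.0133
finger_force: 59.3
```

Emit:
{"name": "jog_arm", "arguments": {
  "motion": [
    [[-0.0344,-0.0216,0,0,0,-0.0636,0],[-0.0698,-0.0414,0,0,0,-0.1273,0],[-0.1062,-0.0592,0,0,0,-0.191,0],[-0.1434,-0.0754,0,0,0,-0.2546,0],[-0.1814,-0.0896,0,0,0,-0.3183,0],[-0.22,-0.1018,0,0,0,-0.382,0],[-0.2594,-0.1122,0,0,0,-0.4456,0],[-0.299,-0.1206,0,0,0,-0.5093,0],[-0.335,-0.1265,0,0,0,-0.567,0],[-0.36,-0.1295,0,0,0,-0.607,0]]
  ]
}}

```text
t: 41.25
tcp_pos: [0.527, -0.013, 0.2329]
ee_rot: [[-0.102, 0.995, -0.003], [0.995, 0.102, 0.003], [0.003, -0.003, -1.0]]
contact_force: [-0.5, 6.7, -7.8]
width: 0.0132
finger_force: 58.8
```

Emit:
{"name": "jog_arm", "arguments": {
  "motion": [
    [[-0.01,-0.001,0,0,0,-0.015,0],[-0.019,-0.0017,0,0,0,-0.03,0],[-0.019,-0.0017,0,0,0,-0.03,0],[-0.019,-0.0017,0,0,0,-0.03,0]]
  ]
}}

```text
t: 41.65
tcp_pos: [0.5193, -0.0135, 0.2331]
ee_rot: [[-0.08, 0.997, -0.001], [0.997, 0.08, 0.003], [0.003, -0.0, -1.0]]
contact_force: [4.6, 7.9, -9.6]
width: 0.013
finger_force: 59.7
```

Emit:
{"name": "jog_arm", "arguments": {
  "motion": [
    [[0,-0.006,-0.01,0,0,0,0],[0,-0.012,-0.02,0,0,0,0],[0,-0.017,-0.03,0,0,0,0],[0,-0.022,-0.039,0,0,0,0],[0,-0.022,-0.039,0,0,0,0],[0,-0.022,-0.039,0,0,0,0]]
  ]
}}

```text
t: 42.25
tcp_pos: [0.5204, -0.0248, 0.2151]
ee_rot: [[-0.08, 0.997, 0.002], [0.997, 0.08, 0.002], [0.002, 0.003, -1.0]]
contact_force: [5.0, 6.0, 2.2]
width: 0.0132
finger_force: 62.4
```

Emit:
{"name": "jog_arm", "arguments": {
  "motion": [
    [[0,0,0,0,0,0,0.3],[0,0,0,0,0,0,0.6],[0,0,0,0,0,0,0.6],[0,0,0.05,0,0,0,0.6],[0,0,0.15,0,0,0,0.6],[0,0,0.25,0,0,0,0.6],[0,0,0.34,0,0,0,0.6],[0,0,0.34,0,0,0,0.6]]
  ]
}}

```text
t: 43.05
tcp_pos: [0.5205, -0.0261, 0.39]
ee_rot: [[-0.08, 0.997, 0.008], [0.997, 0.08, -0.001], [-0.002, 0.008, -1.0]]
contact_force: [0.5, 0.4, 0.3]
width: 0.0511
finger_force: 0.0
```

Emit:
{"name": "jog_arm", "arguments": {
  "motion": [
    [[0.268,-0.471,0,0,0,-0.51,0.6],[0.268,-0.471,0,0,0,-0.51,0.6],[0.268,-0.471,0,0,0,-0.51,0.6],[0.268,-0.471,0,0,0,-0.51,0.6],[0.268,-0.471,0,0,0,-0.51,0.6],[0.268,-0.471,0,0,0,-0.51,0.6],[0.268,-0.471,0,0,0,-0.51,0.6],[0.268,-0.471,0,0,0,-0.51,0.6],[0.268,-0.471,0,0,0,-0.51,0.6]]
  ]
}}

```text
t: 43.95
tcp_pos: [0.6529, -0.2603, 0.3839]
ee_rot: [[0.314, 0.949, -0.001], [0.949, -0.314, 0.001], [0.001, -0.002, -1.0]]
contact_force: [-0.1, 0.8, 0.4]
width: 0.0513
finger_force: 0.0
```

```bash
python3 - <<'E'
from h import *
s=viewer.get_image("side")[:,:,::-1].copy();t=viewer.get_image("top")[:,:,::-1].copy()
cv2.imwrite("pics/p.png",np.vstack([crop(s,180,160,180,95,4),crop(t,140,218,180,50,4)]))
E
```

```text
(no output)
```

View pics/p.png

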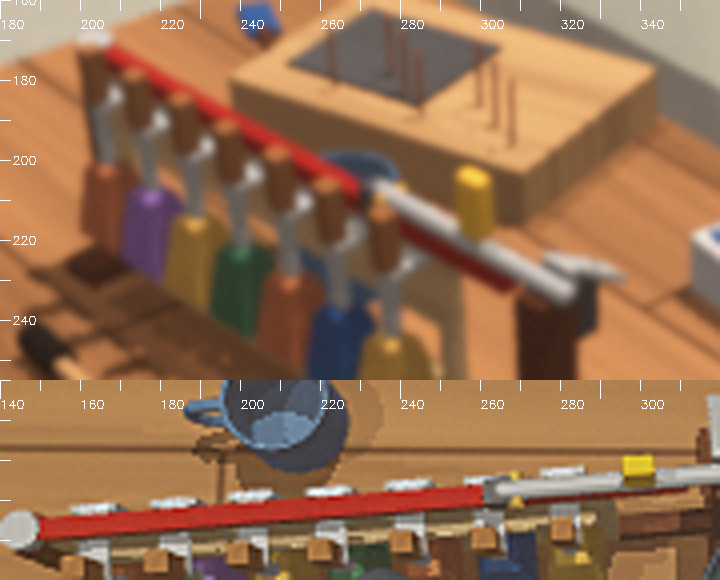

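Emit:
{"name": "jog_arm", "arguments": {
  "motion": [
    [[0,0,-0.1,0,0,0,0.7],[0,0,-0.2,0,0,0,0.7],[0,0,-0.3,0,0,0,0.7],[0,0,-0.4,0,0,0,0.7],[0,0,-0.5,0,0,0,0.7],[0,0,-0.56,0,0,0,0.7],[0,0,-0.6,0,0,0,0.7],[0,0,-0.63,0,0,0,0.7],[0,0,-0.645,0,0,0,0.7],[0,0,-0.645,0,0,0,0.7]]
  ]
}}

```text
t: 45.05
tcp_pos: [0.6531, -0.261, 0.0612]
ee_rot: [[0.315, 0.949, -0.001], [0.949, -0.315, 0.001], [0.001, -0.002, -1.0]]
contact_force: [0.8, 0.7, -0.9]
width: 0.0598
finger_force: 0.0
```

Emit:
{"name": "jog_arm", "arguments": {
  "motion": [
    [[0,0,0,0,0,0,0.4],[0,0,0,0,0,0,0.25],[0,0,0,0,0,0,0.0],[0,0,0,0,0,0,0],[0,0,0,0,0,0,0],[0,0,0,0,0,0,0]]
  ]
}}

```text
t: 45.65
tcp_pos: [0.6533, -0.2615, 0.0623]
ee_rot: [[0.315, 0.949, -0.0], [0.949, -0.315, 0.001], [0.0, -0.001, -1.0]]
contact_force: [-2.1, 0.6, 5.5]
width: 0.0129
finger_force: 60.8
```

Emit:
{"name": "jog_arm", "arguments": {
  "motion": [
    [[0,0,0.001,0,0,-0.1,0],[0,0.001,0.001,0,0,-0.22,0],[0,0.001,0.001,0,0,-0.36,0],[0,0.001,0.001,0,0,-0.5,0],[0,0.002,0.001,0,0,-0.64,0],[0,0.002,0.001,0,0,-0.78,0],[0,0.002,0.001,0,0,-0.889,0]]
  ]
}}

```text
t: 46.35
tcp_pos: [0.6509, -0.2595, 0.0623]
ee_rot: [[0.854, 0.521, -0.006], [0.521, -0.854, 0.004], [-0.003, -0.006, -1.0]]
contact_force: [-17.8, 7.5, 14.4]
width: 0.0126
finger_force: 62.7
```

Emit:
{"name": "jog_arm", "arguments": {
  "motion": [
    [[0,0,0,0,0,-0.14,0],[0,0,0,0,0,-0.28,0],[0,0,0,0,0,-0.42,0],[0,0,0,0,0,-0.56,0],[0,0,0,0,0,-0.7,0],[0,0,0,0,0,-0.82,0],[0,0,0,0,0,-0.889,0],[0,0,0,0,0,-0.889,0],[0,0,0,0,0,-0.889,0]]
  ]
}}

```text
t: 47.25
tcp_pos: [0.6502, -0.2564, 0.0623]
ee_rot: [[0.989, -0.145, -0.008], [-0.145, -0.989, 0.008], [-0.009, -0.007, -1.0]]
contact_force: [-20.8, 22.5, 19.5]
width: 0.0129
finger_force: 63.8
```

Emit:
{"name": "jog_arm", "arguments": {
  "motion": [
    [[0,0,0,0,0,0,0.3],[0,0,0,0,0,0,0.7],[0,0,0,0,0,0,0.7],[0,0,0.1,0,0,0,0.7],[0,0,0.2,0,0,0,0.7],[0,0,0.3,0,0,0,0.7],[0,0,0.4,0,0,0,0.7],[0,0,0.5,0,0,0,0.7],[0,0,0.6,0,0,0,0.7],[0,0,0.6,0,0,0,0.7]]
  ]
}}

```text
t: 48.25
tcp_pos: [0.6545, -0.2612, 0.3703]
ee_rot: [[0.989, -0.146, 0.012], [-0.146, -0.989, -0.004], [0.013, 0.002, -1.0]]
contact_force: [-0.1, -0.1, 0.5]
width: 0.0595
finger_force: 0.0
```

```bash
python3 - <<'E'
from h import *
s=viewer.get_image("side")[:,:,::-1].copy()
cv2.imwrite("pics/q.png",np.hstack([crop(s,370,260,60,60,6),crop(s,270,185,70,60,6)]))
E
```

```text
(no output)
```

View pics/q.png

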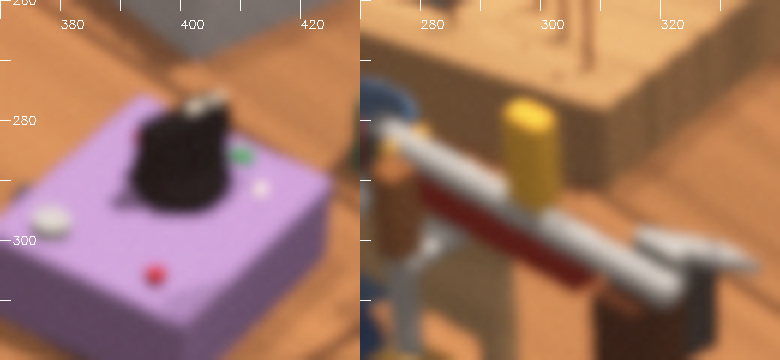

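```bash
python3 -c "
from rig import order; print(order.sign_off())"
```

```text
the job is handed in; nothing more can be done
None
```

The job is done and handed in at about 48 s: the selector went to mute first, and all three loose bells now hang in the free notches with none knocked off. The gate is shut with the latch bar behind its catch, the selector was turned to live last, and the last camera views agree. I never moved the mug, yellow pedal or mallet.

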